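Start the bench shaker and hold the flask down in its sprung ring

TASK

On the grey key box wake the shaker: press the round key, then the long bar key, then the square key, each fully down and one at a time. Then lift the round flask out of its cork ring, set it upright into the sprung steel ring on top of the shaker and push it down until that ring is level with the collar around it. Finish while still holding the flask pressed down there, and leave everything else on the bench where it is.

Things in the scene. Friction and masses are not known exactly. Their poses are not given: they have to be found in the camera images.
- keybox: fixed grey box, 110 (x) by 180 (y) by 36 mm tall, turned by up to 0.25 rad, with three white keys in a row along its y, 50 mm apart, their order on the box differing each time. Origin: centre of its underside on the table
- round_top (a point): centre of the top of the round key (24 mm across), about 52 mm above the table at rest
- long_top (a point): centre of the top of the long bar key (46 mm along the box's x, 15 mm wide), same height
- square_top (a point): centre of the top of the square key (23 by 23 mm), same height
- key_round (a joint): travel of the round key in m: 0 up, 0.006 fully down. Each key springs back; it starts to move at 1 N and is fully down at 4 N; it counts as pressed past 0.004
- key_long (a joint): travel of the long bar key, likewise
- key_square (a joint): travel of the square key, likewise
- flask: loose amber glass flask, 110 mm tall, stands upright in the cork ring at the start: a ball 60 mm across, on it a straight neck 24 mm across from 58 to 99 mm above the lowest point, and a black stopper 29 mm across from 99 to 110 mm. 0.18 to 0.26 kg. Origin: the lowest point of the ball; z runs up the neck. The neck can be gripped from above, at about 84 mm over the origin
- cork_ring: fixed cork ring that holds the flask at the start, 84 mm across, 25 mm tall, hole 44 mm across; the flask's lowest point is 13 mm above the table in it. Origin: centre of its underside
- shaker: fixed shaker: a round white foot 140 mm across narrowing to a grey collar 92 mm across at the top, 60 mm above the table; in the collar the sprung steel ring. Origin: centre of its underside on the table
- ring_top (a point): centre of the top face of the sprung steel ring (68 mm outside, hole 44 mm, open below). At rest it stands 76 mm above the table, 16 mm above the collar, and it moves straight down with the flask. A flask seated in it has its lowest point 12 mm below this point
- collar_top (a point): centre of the top edge of the shaker's fixed collar, 60 mm above the table
- cradle (a joint): how far the sprung ring is pressed down, in m: 0 at rest, 0.016 level with the collar, 0.018 at its stop. It starts to move at about 4.5 N and takes about 12.5 N at 0.016; the flask's weight alone does not press it down
- spray_can: loose white can, 66 mm across, 200 mm tall; leave alone
- spool: loose metal solder spool, 60 mm across, 50 mm tall; leave alone
- flux_tin: loose low metal tin, 48 mm across, 22 mm tall; leave alone
- small_bottle: loose small white bottle, 38 mm across, 60 mm tall; leave alone
- board: loose green circuit board, 90 by 150 mm, about 20 mm tall; leave alone
- pliers: loose pliers with red grips, 145 mm long, lying; leave alone
- screwdriver: loose screwdriver, 160 mm long, lying; leave alone
- dish: loose white plastic dish, 76 mm across, 25 mm tall; leave alone

How it is judged:
On the way, in this order (a step that is already met when the one before it is completed fails the run):
1. the round key is pressed, the others are up (value of joint key_round above 0.004 m and value of joint each of key_long, key_square below 0.002 m), for 0.05 s.
2. then the long bar key (value of joint key_long above 0.004 m and value of joint each of key_round, key_square below 0.002 m), for 0.05 s.
3. then the square key (value of joint key_square above 0.004 m and value of joint each of key_round, key_long below 0.002 m), for 0.05 s.
4. the flask is lifted out of the cork ring by the gripper (z of flask in the frame of cork_ring above 0.04 m and contact force between flask and the fingers above 1 N), for 0.1 s.
At the end, for the whole second after the job is handed in: Flask upright (0.15 rad), seated and centred (6 mm) in the sprung ring, held down by the gripper with the ring pressed at least 12 of the 16 mm to level (over 6 N on the ring, fingers on flask over 3 N); robot not touching the shaker itself; all keys up again (value of joint cradle above 0.012 m and horizontal distance between flask and ring_top below 0.006 m and z of flask in the frame of ring_top between -0.016 and -0.007 m and angle between flask's own z axis and vertical below 0.15 rad and contact force between flask and shaker above 6 N and contact force between flask and the fingers above 3 N and contact force between each of the arm, the fingers and shaker below 1 N and value of joint each of key_round, key_long, key_square below 0.002 m); the arm keeps its last pose, push and grip.
It fails at once if two keys are down at once (value of joint each of key_round, key_long above 0.003 m or value of joint each of key_round, key_square above 0.003 m or value of joint each of key_long, key_square above 0.003 m).
It fails at once if something else on the bench is moved by more than 30 mm or the can or bottle is tipped (distance of any of spray_can, spool, flux_tin, small_bottle, board, pliers, screwdriver, dish from where it was at the start of the episode above 0.03 m or angle between any of spray_can, small_bottle's own z axis and vertical above 0.5 rad).
It also fails if it takes over 64 s, if anything falls off the work surface, if the arm or the gripper's body presses on something with over 40 N, if the wrist force passes 120 N, or if a joint passes its speed limit or range.

ROBOT

A 6-joint arm with a two-finger parallel gripper is mounted at the origin on the work surface. World frame = base frame: x ahead of the robot, y to its left, z up, the work surface at z = 0. Lengths are in m, angles in rad, forces in N, time in s.
With the tool pointing down it reaches from about 0.3 to 0.775 m from the base axis. Payload 14.6 kg.
Tool frame: the origin (TCP) lies on the mounting face of the last link; the fingertips stand 199 mm ahead of it and the grasp point (between the pads) lies 180 mm ahead of it; z points along the fingers, y is the direction in which the jaws open and shut (so a half turn about z gives the same grasp; the last joint's range is limited). The gripper opens to 94 mm and grips with 3 to 60 N. Pads are 16 mm wide; open, the fingers measure 119 mm over their backs; the gripper's body (75 mm by 177 mm) begins 78 mm behind the grasp point.
Start: joints at [-0.067, 0.3, 1.521, -0, 1.321, -0.067], TCP at [0.55, -0, 0.405] pointing down, gripper open.
Joint ranges: [-3.03, 3.03], [-0.79, 2.21], [0.23, 2.52], [-1.04, 4.18], [0, 3.07], [-2.55, 2.55]. Speed limits (rad/s): [2.22, 2.22, 2.57, 3.14, 3.14, 3.14].

INTERFACE

Orientations are given as [roll, pitch, yaw] about the fixed x, y, z axes, in that order (R = Rz(yaw) Ry(pitch) Rx(roll)).
In Python, from station import sensors, vision, job gives the robot as it stands. The module is installed in compiled form; this text tells all that it offers.
- The arm moves only by the tool arm_command, never from a script. Its argument "plan" is one flat list of numbers, 5 for each row, row after row: the closure, from -1 (fully open) to 1 (shut), so that 0 is half open, then the shift along the world's x, y, z scaled (see below), then the turn about the world's z scaled (see below). A call has 1 to 20 rows; each row is the pose to reach, as a shift and turn from the pose commanded when the call began; what a row does not reach only later rows make up. The controller multiplies each number of a shift by 400 mm and each number of a turn by 120 degrees. A row lasts 1/10 s, in which the tool goes at most 50 mm and 8.59 degrees, less where a joint would pass 70% of its speed; a pose out of reach is approached as far as the arm can. A call with a number of a shift or a turn outside -1 to 1 is refused whole. A call with a gripper value outside its range is refused whole. The fingers move at their own pace and stop on an object; "newtons" is the grip in N (left out, the last holds). Time passes only in rows, so rows that repeat a pose let the fingers close. It gives the time, the measured TCP pose, the force and the opening at its end, in the units of the state.
- sensors.get_obs(): the state, without advancing time (a new reading comes with each control period).
- vision.camera(name): name is "scene" or "side" or "wrist"; returns the picture (420x560x3 uint8, blue, green, red); there is no depth.
- vision.camera_params(name): a dict with "intrinsics" (3x3 intrinsics, pixels), "k1" (the pictures are not rectified: a ray, as slopes to the right and down, at radius r is drawn at 1 + k1 r^2 times it, then the intrinsics apply), "rvec" (rotation vector, rad) and "tvec" (3), from world to camera coordinates, as OpenCV has them. Camera axes: x right, y down, z forward; pixel columns grow to the right and rows downward; lengths in m; the calibration is good to about 2 mm. A picture is of the moment at which its call begins: read the wrist's pose just before it. camera_params takes no time and is no camera call; for the wrist camera it gives the pose at the moment of the call.
- job.hand_in(): hands the job in, once; it reports no verdict.
Trained networks look in the newest picture that a camera, given by its name, has taken for a name from the list of things; names that differ only in an ending like _2 or _b are one class to them, and where a whole thing is asked for, a point or a joint stands for the part that bears it (a point fixed in the world has none). Each returns a list of dicts, best first, with "confidence" (0 to 1); they miss things now and then, are a little off and sometimes report something else, mostly with a low value. They report only what shows in the picture. A call takes as long as a camera call.
- vision.search_frame(name, camera): "at" ([row, column] in pixels, amid what is visible of it).
- vision.silhouettes(name, camera): "mask" (420x560 bool, what is visible of it) and "at" ([row, column] in pixels, amid what is visible of it).
- vision.pinpoint(name, camera): "at" ([row, column] in pixels: a listed point, or the origin of a listed thing).
The state is a dict: "time_s": time; "qpos": joint angles; "joint_vel": joint speeds; "tau": joint torques, N m; "ee_pos": TCP position; "eef_rot": TCP orientation; "force": force on the tool from outside, world axes, zero at the start; "moment": the same for the moment, N m; "grip_width": finger opening in m.
Only numpy, scipy, OpenCV 4.12 (cv2) and the standard library are available. Lean on these libraries where they do the work, as an engineer would, in place of code of your own. Each camera call takes 0.05 s, during which the arm holds its last target.

## Working session

There is one attempt and no reset: what is moved stays moved. The work goes in short steps, Python scripts to look and compute and a tool call to move; the robot and the scene stay as the last step left them, time stands still between calls to the robot, and variables do not carry over. Pictures are saved under pics/ and viewed, and the job is handed in when it is done.

Besides the shell and the picture viewer there is one more tool, called by a JSON object that holds its "fn" and its "kwargs", one argument or row to a line. arm_command: Moves the arm, as the interface text tells. Its arguments: {"type":"object","properties":{"plan":{"type":"array"},"newtons":{"type":"number"}},"required":["plan"]}

```bash
mkdir -p pics
cat > h.py <<'E'
import numpy as np, cv2
from station import sensors, vision, job
def ray(cam,at,P=None):
    p=P or vision.camera_params(cam); K=np.array(p["intrinsics"]);k1=p["k1"]
    R=cv2.Rodrigues(np.array(p["rvec"],float))[0]; t=np.array(p["tvec"],float).ravel()
    d=np.array([(at[1]-K[0,2])/K[0,0],(at[0]-K[1,2])/K[1,1]]); 
    u=cv2.undistortPoints(np.array([[[at[1],at[0]]]],float),K,np.array([k1,0,0,0,0.]))[0,0]
    return -R.T@t, R.T@np.array([u[0],u[1],1.])
def onz(cam,at,z,P=None):
    o,d=ray(cam,at,P); return o+d*(z-o[2])/d[2]
def tri(obs):
    A=np.zeros((3,3));b=np.zeros(3)
    for o,d in obs:
        d=d/np.linalg.norm(d);M=np.eye(3)-np.outer(d,d);A+=M;b+=M@o
    return np.linalg.solve(A,b)
E
python3 - <<'E'
from h import *
for c in ["scene","side","wrist"]:
    cv2.imwrite(f"pics/{c}0.png",vision.camera(c))
Z=dict(round_top=.052,long_top=.052,square_top=.052,ring_top=.076,collar_top=.06,flask=.013,cork_ring=0,keybox=0,shaker=0,spray_can=0,spool=0,flux_tin=0,small_bottle=0,board=0,pliers=0,screwdriver=0,dish=0)
for n,z in Z.items():
    for c in ["scene","side","wrist"]:
        r=vision.pinpoint(n,c)
        for q in r[:2]: print(n,c,np.round(q["at"],1),round(q["confidence"],2),np.round(onz(c,q["at"],z),4)[:2])
print(sensors.get_obs())
E
```

```text
round_top scene [214.2 269.8] 0.54 [ 0.5734 -0.0421]
round_top scene [228.8 293.4] 0.43 [0.5546 0.0563]
round_top side [216.8 290.7] 0.56 [ 0.5838 -0.0407]
round_top wrist [223.1 303.9] 0.54 [ 0.5807 -0.0305]
long_top scene [177.7 248.2] 0.48 [ 0.5219 -0.2505]
long_top scene [228.  293.5] 0.47 [0.5522 0.0535]
long_top wrist [144.7 289.3] 0.92 [0.5624 0.0609]
square_top scene [225.7 282.3] 0.44 [0.5736 0.0256]
square_top side [225.4 286.6] 0.61 [0.5696 0.0071]
square_top wrist [183.2 297.1] 0.9 [0.5718 0.0177]
ring_top scene [160.5 246.6] 0.7 [ 0.4879 -0.3138]
ring_top scene [178.1 252.3] 0.27 [ 0.53   -0.2103]
ring_top side [184.3 354.7] 0.68 [ 0.4724 -0.313 ]
ring_top side [368.3 228.3] 0.63 [0.3715 0.5647]
collar_top scene [160.8 247.5] 0.57 [ 0.4734 -0.3322]
collar_top side [188.4 350.4] 0.66 [ 0.4831 -0.3013]
collar_top side [236.8 281.9] 0.46 [0.5446 0.0733]
collar_top wrist [411.8 227.4] 0.55 [ 0.4778 -0.3115]
flask scene [280.9 364.1] 0.73 [0.4976 0.3108]
flask scene [322.2 445.1] 0.53 [0.4268 0.535 ]
flask side [299.4 252.3] 0.97 [0.4903 0.3137]
flask side [216.1 289.6] 0.68 
[... 2115 characters left out ...]
t [223.3 307.9] 0.67 [ 0.5912 -0.0484]
{'time_s': 2.7, 'qpos': array([-6.66339868e-02,  2.99853305e-01,  1.52101127e+00, -4.67637174e-05,
        1.32070616e+00, -6.65750899e-02]), 'joint_vel': array([-0.00042984,  0.00049634, -0.0012105 ,  0.00117049, -0.00122428,
        0.0023141 ]), 'tau': array([-3.75322020e-05, -5.31659245e+01, -3.52914119e+01,  7.08832894e-02,
        2.13330594e-02, -8.12782758e-06]), 'ee_pos': array([ 5.49979973e-01, -2.35335942e-05,  4.04666434e-01]), 'eef_rot': array([3.14157380e+00, 4.66666945e-05, 1.57074900e+00]), 'force': array([ 0.35983622, -0.55042635, -0.15743865]), 'moment': array([-0.0022473 , -0.00930926,  0.03530155]), 'grip_width': 0.09381504812320775}
```

View pics/wrist0.png

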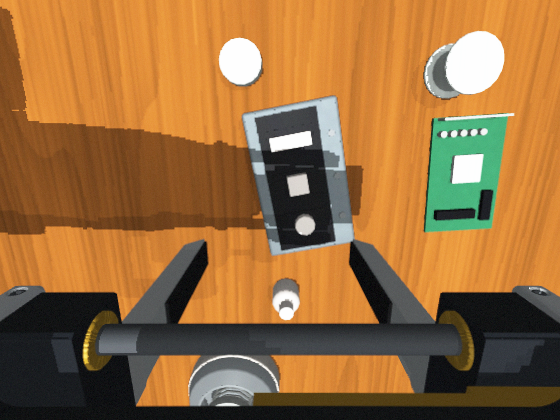

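View pics/scene0.png

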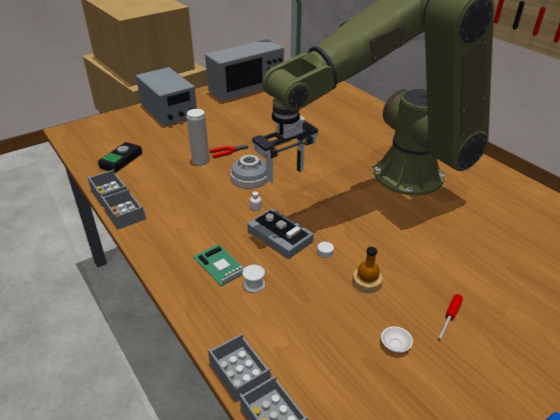

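View pics/side0.png

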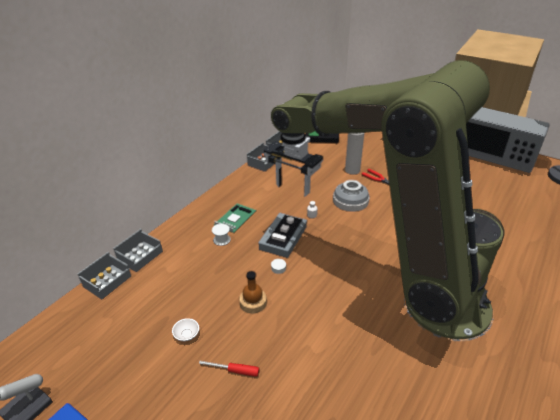

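The wrist picture shows, from top to bottom, the long key (~291,141), the square key (~298,184) and the round key (~305,225). The flask is at +y and the shaker at −y, where it is partly hidden at (235,385). Next I'll measure the key centroids from this picture.

Run:
```python
from h import *
im=cv2.imread("pics/wrist0.png").astype(int)
m=((im.min(2)>110)&(im.max(2)-im.min(2)<25)).astype(np.uint8)
sub=np.zeros_like(m); sub[125:240,264:322]=m[125:240,264:322]
n,l,s,c=cv2.connectedComponentsWithStats(sub)
for i in range(1,n):
    if s[i,4]>60: print(s[i],np.round(c[i],1),np.round(onz("wrist",c[i][::-1],.052),4))
```

```text
[269 131  44  21 620] [290.4 141.1] [0.5636 0.0648 0.052 ]
[287 174  23  23 408] [297.8 184.8] [0.5727 0.0159 0.052 ]
[295 216  20  20 308] [304.7 225.1] [ 0.5819 -0.0332  0.052 ]
```

{"fn": "arm_command", "kwargs": {
  "plan": [1, 0.08, -0.083, -0.1, 0, 1, 0.08, -0.083, -0.2, 0, 1, 0.08, -0.083, -0.3, 0, 1, 0.08, -0.083, -0.34, 0, 1, 0.08, -0.083, -0.34, 0, 1, 0.08, -0.083, -0.34, 0, 1, 0.08, -0.083, -0.34, 0, 1, 0.08, -0.083, -0.34, 0],
  "newtons": 20
}}

```text
time_s: 3.5
ee_pos: [0.5822, -0.0332, 0.2701]
eef_rot: [3.139, 0.0, 1.571]
force: [0.4, 0.9, 1.0]
grip_width: 0.0337
```

{"fn": "arm_command", "kwargs": {
  "plan": [1, 0, 0, 0, 0, 1, 0, 0, 0, 0, 1, 0, 0, 0, 0, 1, 0, 0, 0, 0, 1, 0, 0, 0, 0, 1, 0, 0, -0.03, 0, 1, 0, 0, -0.03, 0, 1, 0, 0, -0.03, 0]
}}

```text
time_s: 4.3
ee_pos: [0.5819, -0.0332, 0.256]
eef_rot: [-3.14, -0.0, 1.571]
force: [-0.7, -0.8, 0.5]
grip_width: 0.0005
```

Run:
```python
from h import *
cv2.imwrite("pics/wrist1.png",vision.camera("wrist"))
print(sensors.get_obs())
```

```text
{'time_s': 4.35, 'qpos': array([-1.19829943e-01,  5.30849124e-01,  1.56364636e+00, -8.65828649e-06,
        1.04761783e+00, -1.19773209e-01]), 'joint_vel': array([-6.32023826e-04, -9.64777239e-03, -5.82829254e-03,  4.68427759e-04,
        1.11169087e-03,  6.97141435e-05]), 'tau': array([-3.37568643e-03, -6.05985689e+01, -3.01822686e+01,  6.12953212e-02,
        6.05726877e-03, -3.54522717e-04]), 'ee_pos': array([ 0.58199429, -0.03321226,  0.25637826]), 'eef_rot': array([-3.14107482e+00, -5.47684236e-05,  1.57074391e+00]), 'force': array([ 0.27608089,  0.29474582, -0.14696312]), 'moment': array([-0.00049673,  0.058664  , -0.04547723]), 'grip_width': 0.0003353708069607877}
```

View pics/wrist1.png

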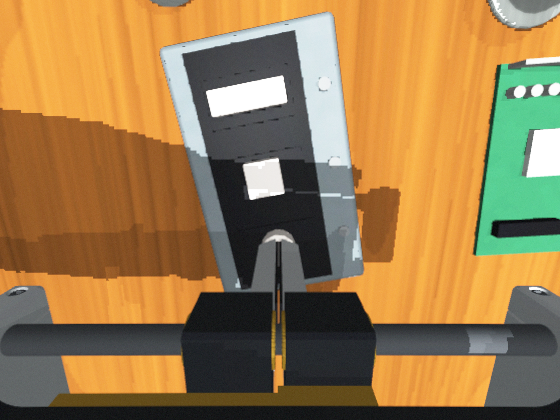

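The closed fingertips sit over the round key at (278,240), and the square key (263,178) and long key (246,97) are clear. I'll press now.

{"fn": "arm_command", "kwargs": {
  "plan": [1, 0, 0, -0.015, 0, 1, 0, 0, -0.022, 0, 1, 0, 0, -0.028, 0, 1, 0, 0, -0.028, 0]
}}

```text
time_s: 4.75
ee_pos: [0.5821, -0.0332, 0.2456]
eef_rot: [3.141, 0.0, 1.571]
force: [-0.5, -1.2, 4.0]
grip_width: 0.0004
```

{"fn": "arm_command", "kwargs": {
  "plan": [1, 0, 0, -0.003, 0, 1, 0, 0, -0.003, 0, 1, 0, 0, -0.003, 0]
}}

```text
time_s: 5.05
ee_pos: [0.5821, -0.0332, 0.2453]
eef_rot: [3.141, 0.0, 1.571]
force: [-4.5, 0.5, 13.4]
grip_width: 0.0006
```

{"fn": "arm_command", "kwargs": {
  "plan": [1, 0, 0, 0.07, 0, 1, 0, 0, 0.07, 0, 1, -0.023, 0.12, 0.07, 0, 1, -0.046, 0.245, 0.07, 0, 1, -0.046, 0.245, 0.07, 0, 1, -0.046, 0.245, 0.07, 0, 1, -0.046, 0.245, 0.032, 0, 1, -0.046, 0.245, 0.032, 0, 1, -0.046, 0.245, 0.015, 0, 1, -0.046, 0.245, 0.008, 0, 1, -0.046, 0.245, 0.002, 0, 1, -0.046, 0.245, 0, 0, 1, -0.046, 0.245, 0, 0]
}}

```text
time_s: 6.35
ee_pos: [0.5638, 0.0643, 0.2453]
eef_rot: [3.141, 0.001, 1.571]
force: [-3.1, -4.8, 10.8]
grip_width: 0.0006
```

Run:
```python
from h import *
cv2.imwrite("pics/wrist2.png",vision.camera("wrist"))
print(sensors.get_obs()['force'])
```

```text
[-4.27238853 -3.88856193 10.54618068]
```

View pics/wrist2.png

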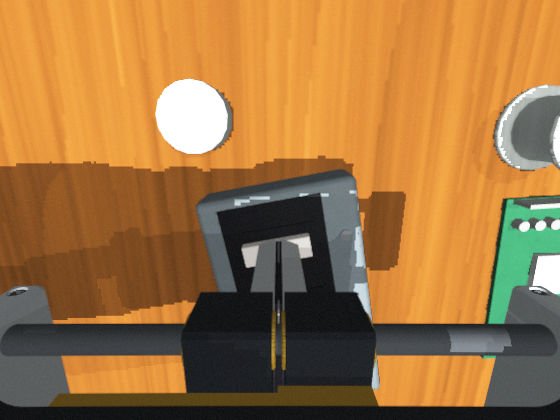

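The fingers are pressing the long key (278,248) fully down, at about 10.5 N. The square key is next.

{"fn": "arm_command", "kwargs": {
  "plan": [1, 0, 0, 0.07, 0, 1, 0, 0, 0.07, 0, 1, 0.012, -0.06, 0.07, 0, 1, 0.023, -0.122, 0.07, 0, 1, 0.023, -0.122, 0.07, 0, 1, 0.023, -0.122, 0.07, 0, 1, 0.023, -0.122, 0.032, 0, 1, 0.023, -0.122, 0.032, 0, 1, 0.023, -0.122, 0.015, 0, 1, 0.023, -0.122, 0.008, 0, 1, 0.023, -0.122, 0.002, 0, 1, 0.023, -0.122, 0, 0, 1, 0.023, -0.122, 0, 0]
}}

```text
time_s: 7.7
ee_pos: [0.5728, 0.0164, 0.2452]
eef_rot: [3.141, -0.0, 1.571]
force: [-6.3, 3.9, 12.8]
grip_width: 0.0009
```

Run:
```python
from h import *
cv2.imwrite("pics/wrist3.png",vision.camera("wrist"))
print(sensors.get_obs()['force'])
```

```text
[-6.34368191  3.81632222 13.23269153]
```

View pics/wrist3.png

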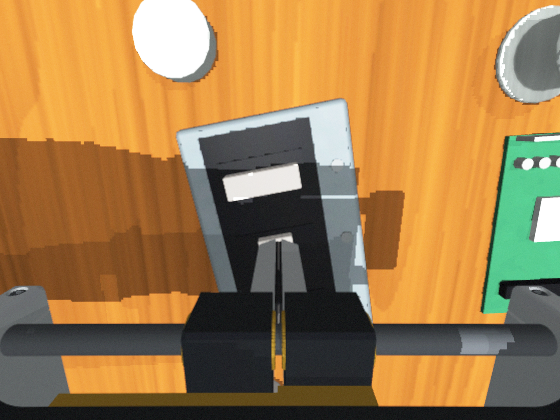

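The square key (278,240) is fully down at 13 N. Next I'll rise, open the gripper and look at the ring from above.

{"fn": "arm_command", "kwargs": {
  "plan": [1, 0, 0, 0.1, 0, 0, -0.02, -0.1, 0.2, 0, -1, -0.05, -0.2, 0.3, 0, -1, -0.08, -0.3, 0.4, 0, -1, -0.11, -0.4, 0.4, 0, -1, -0.14, -0.5, 0.4, 0, -1, -0.17, -0.6, 0.4, 0, -1, -0.2, -0.7, 0.4, 0, -1, -0.237, -0.8, 0.4, 0, -1, -0.237, -0.865, 0.4, 0, -1, -0.237, -0.865, 0.4, 0, -1, -0.237, -0.865, 0.4, 0, -1, -0.237, -0.865, 0.4, 0, -1, -0.237, -0.865, 0.4, 0]
}}

```text
time_s: 9.15
ee_pos: [0.4783, -0.329, 0.4044]
eef_rot: [3.141, 0.0, 1.572]
force: [0.6, -0.6, -0.0]
grip_width: 0.0938
```

Run:
```python
from h import *
print(sensors.get_obs()['ee_pos'])
P=vision.camera_params("wrist")
im=vision.camera("wrist");cv2.imwrite("pics/wrist4.png",im)
for n,z in [("ring_top",.076),("collar_top",.06),("shaker",0)]:
    for q in vision.pinpoint(n,"wrist")[:2]: print(n,np.round(q["at"],1),round(q["confidence"],2),np.round(onz("wrist",q["at"],z,P),4))
```

```text
[ 0.47831961 -0.32899804  0.40438584]
collar_top [183.6 278.1] 0.96 [ 0.4784 -0.3102  0.06  ]
shaker [175.1 281. ] 0.97 [ 0.4823 -0.3104  0.    ]
```

View pics/wrist4.png

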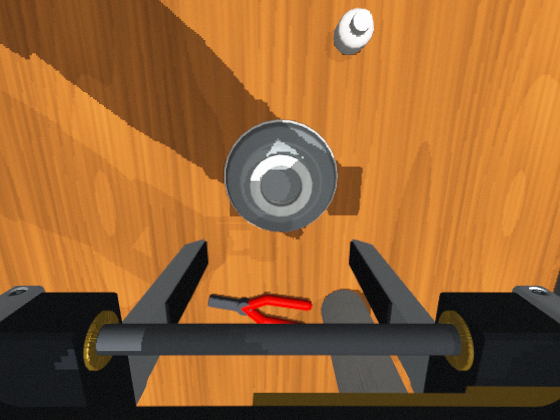

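Run:
```python
from h import *
im=cv2.imread("pics/wrist4.png")
c=cv2.resize(im[110:245,215:350],None,fx=4.4,fy=4.4,interpolation=cv2.INTER_NEAREST)
P=vision.camera_params("wrist");K=np.array(P["intrinsics"]);D=np.array([P["k1"],0,0,0,0.])
def draw(x,y,z,r,col):
    t=np.linspace(0,2*np.pi,90);p=np.c_[x+r*np.cos(t),y+r*np.sin(t),0*t+z]
    u=cv2.projectPoints(p,np.array(P["rvec"],float),np.array(P["tvec"],float),K,D)[0][:,0]
    for a in u: cv2.circle(c,tuple(int(v) for v in ((a-[215,110]+.5)*4.4)),1,col,-1)
x,y=.4795,-.3105
draw(x,y,.076,.034,(0,0,255));draw(x,y,.076,.022,(0,255,0));draw(x,y,.06,.046,(255,0,0));draw(x,y,0.0,.07,(0,255,255))
cv2.imwrite("pics/ring.png",c)
```

```text
(no output)
```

View pics/ring.png

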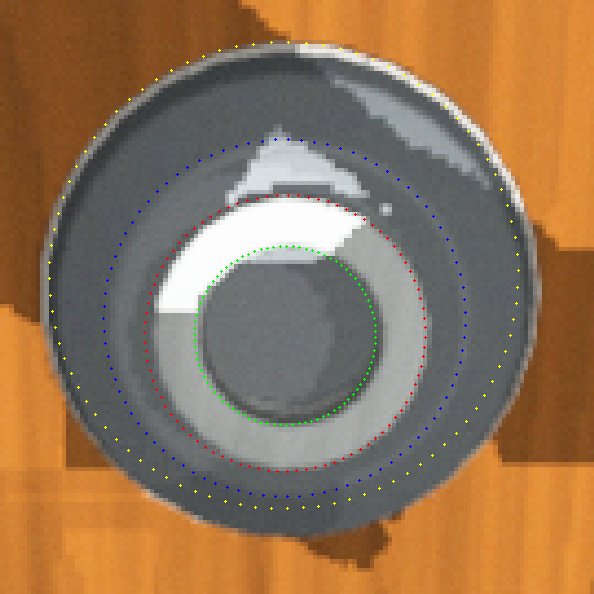

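The sprung ring's outlines show its centre about 1.5 mm to the +x of my overlay, so I take it as (0.481, −0.3105). Next is the flask.

{"fn": "arm_command", "kwargs": {
  "plan": [-1, 0, 0.12, 0, 0, -1, 0, 0.24, 0, 0, -1, 0, 0.36, 0, 0, -1, 0, 0.48, 0, 0, -1, 0, 0.6, 0, 0, -1, 0, 0.72, 0, 0, -1, 0, 0.84, 0, 0, -1, 0, 1, 0, 0, -1, 0, 1, 0, 0, -1, 0, 1, 0, 0]
}}

```text
time_s: 10.35
ee_pos: [0.4778, 0.0715, 0.4043]
eef_rot: [3.141, -0.0, 1.574]
force: [-0.8, -0.0, 0.3]
grip_width: 0.0942
```

{"fn": "arm_command", "kwargs": {
  "plan": [-1, 0, 0.12, 0, 0, -1, 0, 0.24, 0, 0, -1, 0, 0.36, 0, 0, -1, 0.02, 0.5, 0, 0, -1, 0.02, 0.55, 0, 0, -1, 0.02, 0.55, 0, 0, -1, 0.02, 0.55, 0, 0, -1, 0.02, 0.55, 0, 0, -1, 0.02, 0.55, 0, 0]
}}

```text
time_s: 11.25
ee_pos: [0.4864, 0.2886, 0.4045]
eef_rot: [3.141, -0.0, 1.569]
force: [-0.4, 0.3, 0.1]
grip_width: 0.0937
```

Run:
```python
from h import *
print(sensors.get_obs())
P=vision.camera_params("wrist")
im=vision.camera("wrist");cv2.imwrite("pics/wrist5.png",im)
for n,z in [("flask",.013),("cork_ring",0)]:
    for q in vision.pinpoint(n,"wrist")[:2]: print(n,np.round(q["at"],1),round(q["confidence"],2),np.round(onz("wrist",q["at"],z,P),4))
K=np.array(P["intrinsics"]);D=np.array([P["k1"],0,0,0,0.])
x,y=.487,.31
def draw(x,y,z,r,col):
    t=np.linspace(0,2*np.pi,60);p=np.c_[x+r*np.cos(t),y+r*np.sin(t),0*t+z]
    u=cv2.projectPoints(p,np.array(P["rvec"],float),np.array(P["tvec"],float),K,D)[0][:,0]
    for a in u: cv2.circle(c,tuple(int(v) for v in ((a-[200,100]+.5)*4)),1,col,-1)
c=cv2.resize(im[100:250,200:380],None,fx=4,fy=4,interpolation=cv2.INTER_NEAREST)
draw(x,y,.123,.0145,(0,255,0));draw(x,y,.025,.042,(255,0,0));draw(x,y,.043,.03,(0,0,255))
cv2.imwrite("pics/flask.png",c)
```

```text
{'time_s': 11.25, 'qpos': array([ 4.70772338e-01,  3.34649687e-01,  1.47571835e+00, -1.23040292e-04,
        1.33089721e+00,  4.72543258e-01]), 'joint_vel': array([ 0.0080436 ,  0.00012429, -0.00083666,  0.00166319,  0.00012156,
        0.00337717]), 'tau': array([ 1.28134699e-01, -5.50652754e+01, -3.54038715e+01,  6.98504504e-02,
       -2.20273359e-02, -2.23034219e-02]), 'ee_pos': array([0.486372  , 0.28859095, 0.40451506]), 'eef_rot': array([ 3.14124673e+00, -4.25904098e-05,  1.56905463e+00]), 'force': array([-0.35413735,  0.3454426 ,  0.07948885]), 'moment': array([-0.02925431, -0.03738874, -0.01432907]), 'grip_width': 0.09371804620219179}
flask [171.1 279.5] 0.81 [0.4884 0.3144 0.013 ]
flask [356.8 339.3] 0.66 [0.58   0.0287 0.013 ]
```

View pics/flask.png

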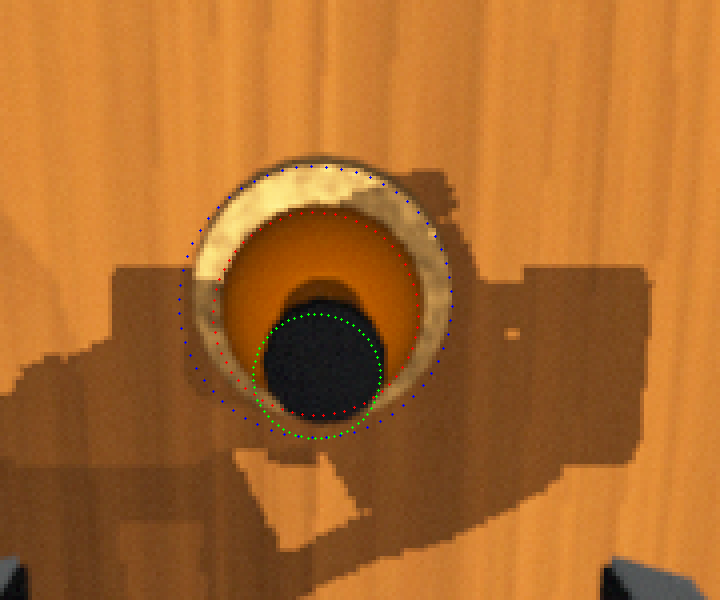

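The overlay puts the stopper and ball about 1.6 mm to +x and 3 mm to +y of my guess, so the flask is at about (0.4885, 0.313). I'll descend and grip the neck.

{"fn": "arm_command", "kwargs": {
  "plan": [-1, 0.006, 0.058, 0, 0, -1, 0.006, 0.058, -0.1, 0, -1, 0.006, 0.058, -0.2, 0, -1, 0.006, 0.058, -0.27, 0, -1, 0.006, 0.058, -0.318, 0, -1, 0.006, 0.058, -0.318, 0, -1, 0.006, 0.058, -0.318, 0],
  "newtons": 15
}}

```text
time_s: 12.1
ee_pos: [0.4886, 0.3131, 0.2778]
eef_rot: [3.141, -0.0, 1.571]
force: [0.2, 0.3, 0.9]
grip_width: 0.0937
```

Run:
```python
from h import *
o=sensors.get_obs();print(o['ee_pos'],o['force'])
cv2.imwrite("pics/wrist6.png",vision.camera("wrist"))
im=vision.camera("side");cv2.imwrite("pics/side6.png",cv2.resize(im[200:330,180:330],None,fx=4,fy=4))
```

```text
[0.48863063 0.31311497 0.27780717] [0.16311071 0.25982412 0.91195039]
```

View pics/wrist6.png

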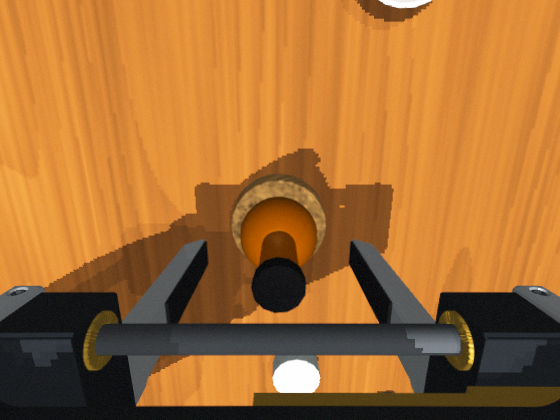

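View pics/side6.png

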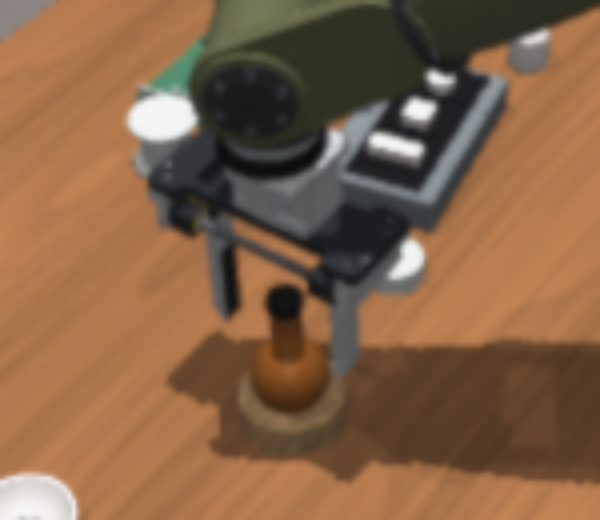

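The stopper at (279,285) is centred between the fingers in both views, so I'll close and lift.

{"fn": "arm_command", "kwargs": {
  "plan": [1, 0, 0, 0, 0, 1, 0, 0, 0, 0, 1, 0, 0, 0, 0, 1, 0, 0, 0, 0, 1, 0, 0, 0, 0, 1, 0, 0, 0, 0, 1, 0, 0, 0, 0, 1, 0, 0, 0, 0, 1, 0, 0, 0, 0, 1, 0, 0, 0, 0],
  "newtons": 40
}}

```text
time_s: 13.2
ee_pos: [0.4884, 0.3132, 0.2771]
eef_rot: [3.141, -0.0, 1.571]
force: [-0.0, 0.2, 1.0]
grip_width: 0.0283
```

Run:
```python
from h import *
P=vision.camera_params("wrist");im=vision.camera("wrist");cv2.imwrite("pics/wrist7.png",im)
for s in [(285,279)]: print(onz("wrist",s,.123,P))
o=sensors.get_obs();print(o['ee_pos'],o['force'],o['grip_width'])
```

```text
[0.48874368 0.31589809 0.123     ]
[0.48841869 0.31318457 0.27708281] [ 0.31885765 -0.9149944   0.02100113] 0.02829354152683385
```

View pics/wrist7.png

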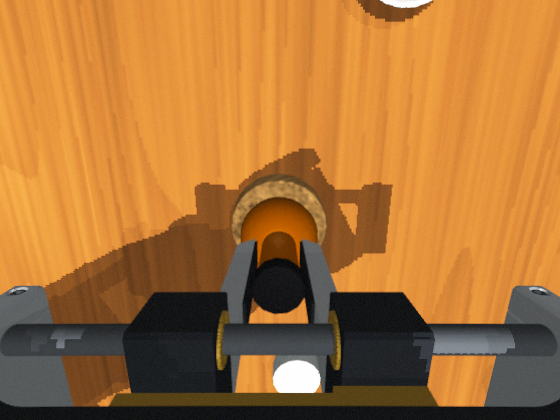

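{"fn": "arm_command", "kwargs": {
  "plan": [1, 0, 0, 0, 0, 1, 0, 0, 0, 0, 1, 0, 0, 0, 0]
}}

```text
time_s: 13.55
ee_pos: [0.4884, 0.3132, 0.2771]
eef_rot: [3.142, -0.0, 1.571]
force: [0.6, 0.4, 0.7]
grip_width: 0.0281
```

Run:
```python
from h import *
im=vision.camera("side");cv2.imwrite("pics/side8.png",cv2.resize(im[240:320,210:310],None,fx=7,fy=7,interpolation=cv2.INTER_CUBIC))
im=vision.camera("scene");cv2.imwrite("pics/scene8.png",cv2.resize(im[210:310,310:430],None,fx=6,fy=6,interpolation=cv2.INTER_CUBIC))
```

```text
(no output)
```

View pics/side8.png

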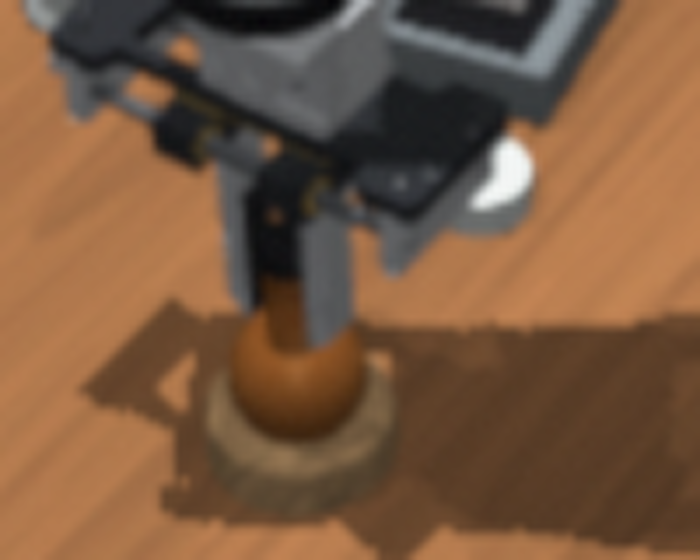

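View pics/scene8.png

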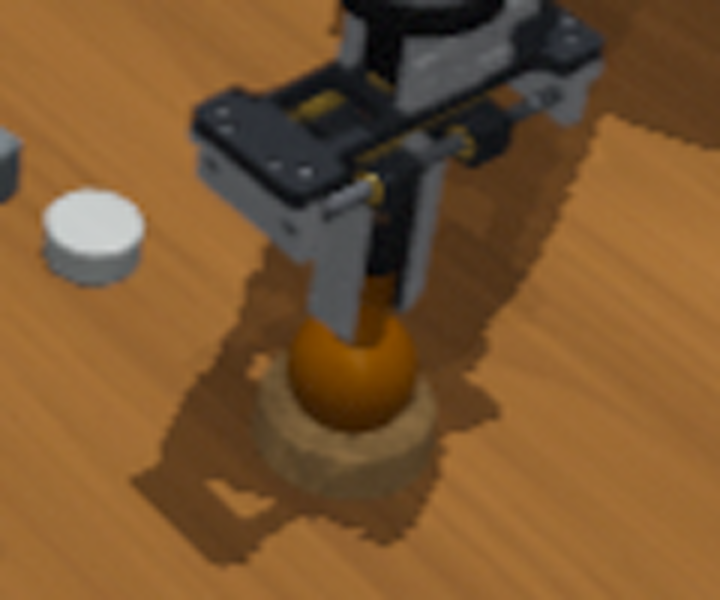

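The grip stopped at 28.1 mm, so the upper pads have caught the stopper rather than the 24 mm neck. I'll reopen a little, go 5 mm lower and grip again.

{"fn": "arm_command", "kwargs": {
  "plan": [0, 0, 0, 0, 0, 0, 0, 0, 0, 0, 0, 0, 0, 0, 0, 0, 0, 0, -0.012, 0, 0, 0, 0, -0.012, 0, 1, 0, 0, -0.012, 0, 1, 0, 0, -0.012, 0, 1, 0, 0, -0.012, 0, 1, 0, 0, -0.012, 0, 1, 0, 0, -0.012, 0, 1, 0, 0, -0.012, 0, 1, 0, 0, -0.012, 0, 1, 0, 0, -0.012, 0],
  "newtons": 40
}}

```text
time_s: 14.95
ee_pos: [0.4884, 0.3132, 0.2723]
eef_rot: [3.141, -0.0, 1.571]
force: [0.0, -0.1, 0.4]
grip_width: 0.0277
```

{"fn": "arm_command", "kwargs": {
  "plan": [1, 0, 0, 0, 0, 1, 0, 0, 0, 0, 1, 0, 0, 0, 0]
}}

```text
time_s: 15.25
ee_pos: [0.4884, 0.3132, 0.2723]
eef_rot: [3.142, -0.0, 1.571]
force: [-0.5, -0.5, 1.0]
grip_width: 0.028
```

{"fn": "arm_command", "kwargs": {
  "plan": [1, 0, 0, 0.02, 0, 1, 0, 0, 0.05, 0, 1, 0, 0, 0.1, 0, 1, 0, 0, 0.15, 0, 1, 0, 0, 0.2, 0, 1, 0, 0, 0.25, 0, 1, 0, 0, 0.3, 0, 1, 0, 0, 0.3, 0, 1, 0, 0, 0.3, 0, 1, 0, 0, 0.3, 0],
  "newtons": 50
}}

```text
time_s: 16.25
ee_pos: [0.4883, 0.3131, 0.3911]
eef_rot: [-3.14, 0.001, 1.571]
force: [-0.5, -0.9, -1.4]
grip_width: 0.0275
```

Run:
```python
from h import *
im=vision.camera("side");cv2.imwrite("pics/side9.png",cv2.resize(im[200:320,190:310],None,fx=5,fy=5,interpolation=cv2.INTER_CUBIC))
im=vision.camera("scene");cv2.imwrite("pics/scene9.png",cv2.resize(im[180:300,310:430],None,fx=5,fy=5,interpolation=cv2.INTER_CUBIC))
o=sensors.get_obs();print(o['ee_pos'],o['force'],o['moment'],o['grip_width'])
```

```text
[0.48836765 0.31316846 0.39121937] [ 0.42983988 -0.14298099 -2.98478943] [ 0.0178237  -0.02803736  0.03357776] 0.02757796469443401
```

View pics/side9.png

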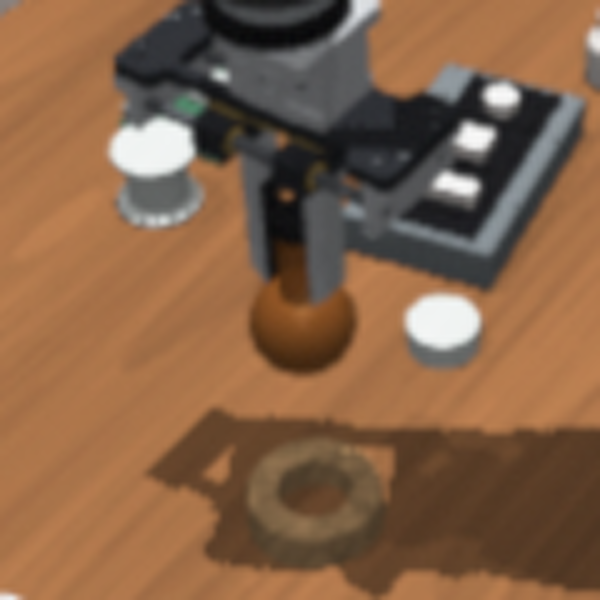

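View pics/scene9.png

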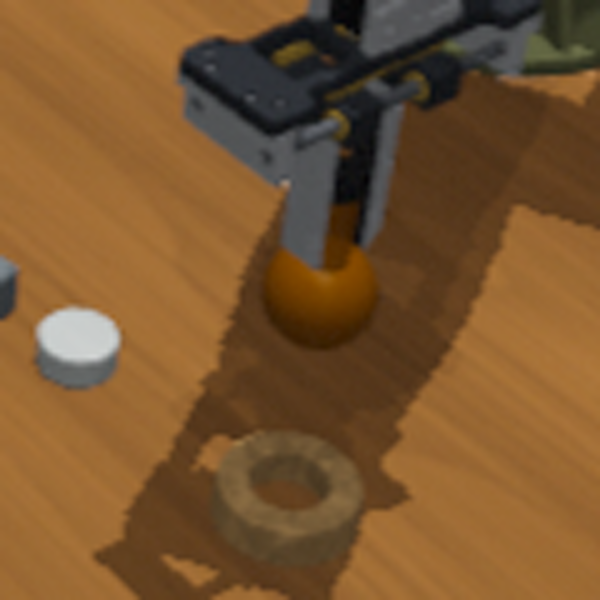

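The flask hangs upright and clear of the cork, with about 2.5 N of weight. I'll carry it over to the shaker.

{"fn": "arm_command", "kwargs": {
  "plan": [1, 0, -0.04, 0, 0, 1, 0, -0.12, 0, 0, 1, 0, -0.2, 0, 0, 1, 0, -0.28, 0, 0, 1, 0, -0.36, 0, 0, 1, 0, -0.44, 0, 0, 1, 0, -0.52, 0, 0, 1, 0, -0.6, 0, 0, 1, 0, -0.68, 0, 0, 1, 0, -0.76, 0, 0, 1, 0, -0.8, 0, 0, 1, 0, -0.8, 0, 0]
}}

```text
time_s: 17.55
ee_pos: [0.488, -0.0089, 0.3919]
eef_rot: [-3.141, 0.0, 1.568]
force: [-0.4, 0.5, -1.3]
grip_width: 0.0279
```

{"fn": "arm_command", "kwargs": {
  "plan": [1, -0.002, -0.04, 0, 0, 1, -0.006, -0.12, 0, 0, 1, -0.01, -0.2, 0, 0, 1, -0.019, -0.28, 0, 0, 1, -0.019, -0.36, 0, 0, 1, -0.019, -0.44, 0, 0, 1, -0.019, -0.52, 0, 0, 1, -0.019, -0.6, 0, 0, 1, -0.019, -0.67, 0, 0, 1, -0.019, -0.72, 0, 0, 1, -0.019, -0.759, 0, 0, 1, -0.019, -0.759, 0, 0, 1, -0.019, -0.759, 0, 0, 1, -0.019, -0.759, 0, 0]
}}

```text
time_s: 18.95
ee_pos: [0.481, -0.3094, 0.3923]
eef_rot: [-3.142, -0.0, 1.572]
force: [0.2, 0.4, -1.5]
grip_width: 0.0277
```

Run:
```python
from h import *
o=sensors.get_obs();print(o['ee_pos'],o['force'],o['moment'],o['grip_width'])
cv2.imwrite("pics/wrist10.png",vision.camera("wrist"))
im=vision.camera("side");cv2.imwrite("pics/side10.png",cv2.resize(im[110:230,290:430],None,fx=5,fy=5,interpolation=cv2.INTER_CUBIC))
im=vision.camera("scene");cv2.imwrite("pics/scene10.png",cv2.resize(im[90:210,180:320],None,fx=5,fy=5,interpolation=cv2.INTER_CUBIC))
```

```text
[ 0.48100639 -0.3094447   0.39229549] [ 0.24457929  0.43192158 -1.54628195] [ 0.06207862 -0.03450772  0.01263581] 0.027679799945016327
```

View pics/wrist10.png

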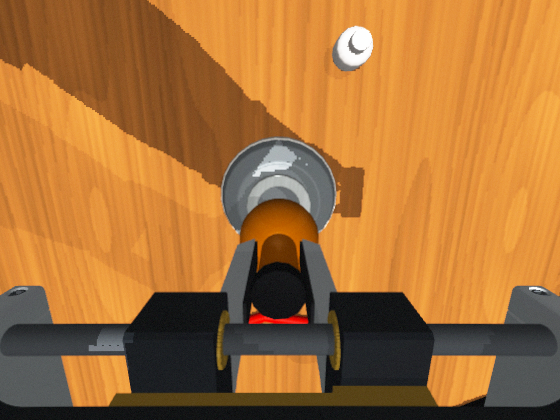

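View pics/side10.png

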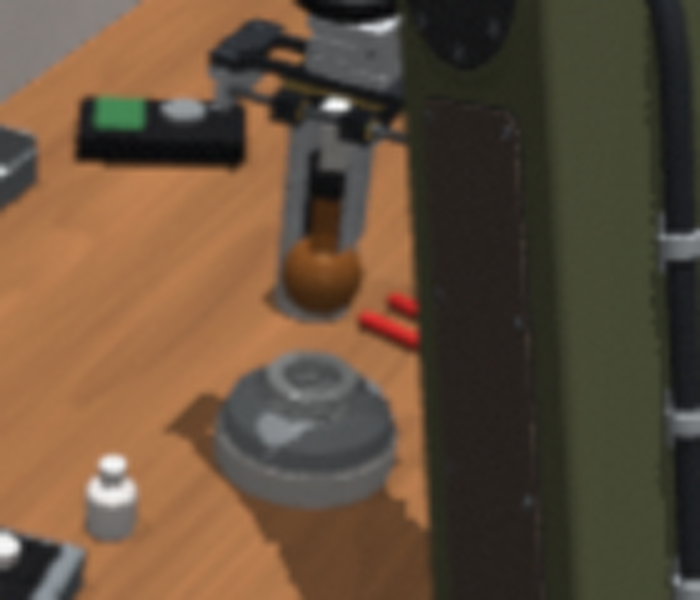

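View pics/scene10.png

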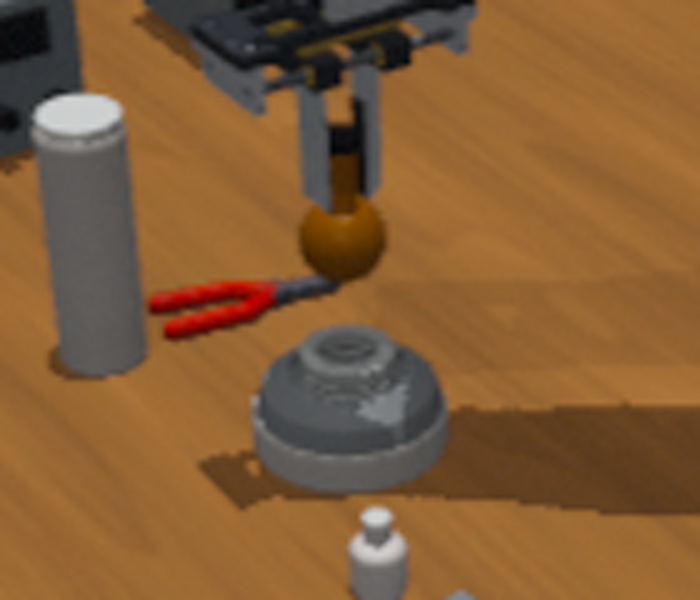

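The flask is over the ring and upright in all three views. I'll descend to just above the ring.

{"fn": "arm_command", "kwargs": {
  "plan": [1, 0, 0, -0.05, 0, 1, 0, 0, -0.09, 0, 1, 0, 0, -0.12, 0, 1, 0, 0, -0.135, 0, 1, 0, 0, -0.135, 0, 1, 0, 0, -0.135, 0],
  "newtons": 60
}}

```text
time_s: 19.7
ee_pos: [0.4809, -0.3104, 0.3389]
eef_rot: [3.141, 0.0, 1.571]
force: [-0.1, -0.7, -2.4]
grip_width: 0.0275
```

Run:
```python
from h import *
o=sensors.get_obs();print(o['ee_pos'],o['force'],o['moment'],o['grip_width'])
P=vision.camera_params("wrist");im=vision.camera("wrist")
K=np.array(P["intrinsics"]);D=np.array([P["k1"],0,0,0,0.])
c=cv2.resize(im[120:330,180:380],None,fx=2.8,fy=2.8,interpolation=cv2.INTER_CUBIC)
def draw(x,y,z,r,col):
    t=np.linspace(0,2*np.pi,60);p=np.c_[x+r*np.cos(t),y+r*np.sin(t),0*t+z]
    u=cv2.projectPoints(p,np.array(P["rvec"],float),np.array(P["tvec"],float),K,D)[0][:,0]
    for a in u: cv2.circle(c,tuple(int(v) for v in ((a-[180,120]+.5)*2.8)),1,col,-1)
draw(.481,-.3105,.076,.034,(255,0,255))
zo=o['ee_pos'][2]-.2593
# sphere silhouette
C=np.array([o['ee_pos'][0],o['ee_pos'][1],zo+.03]); o_,_=ray("wrist",(200,280),P)
v=o_-C;d=np.linalg.norm(v);v/=d;a=np.cross(v,[1,0,0]);a/=np.linalg.norm(a);b=np.cross(v,a)
t=np.linspace(0,2*np.pi,80);h=.03**2/d;rr=.03*np.sqrt(1-(.03/d)**2)
p=C+v*h+rr*(np.cos(t)[:,None]*a+np.sin(t)[:,None]*b)
u=cv2.projectPoints(p,np.array(P["rvec"],float),np.array(P["tvec"],float),K,D)[0][:,0]
for q in u: cv2.circle(c,tuple(int(w) for w in ((q-[180,120]+.5)*2.8)),1,(255,255,0),-1)
cv2.imwrite("pics/w11.png",c)
im=vision.camera("side");cv2.imwrite("pics/side11.png",cv2.resize(im[130:220,300:400],None,fx=6,fy=6,interpolation=cv2.INTER_CUBIC))
im=vision.camera("scene");cv2.imwrite("pics/scene11.png",cv2.resize(im[110:200,200:300],None,fx=6,fy=6,interpolation=cv2.INTER_CUBIC))
```

```text
[ 0.48090689 -0.31043035  0.33888707] [-0.06524801 -0.67198118 -2.36028433] [-0.02461981 -0.0059043  -0.05550873] 0.027481955588170758
```

View pics/w11.png

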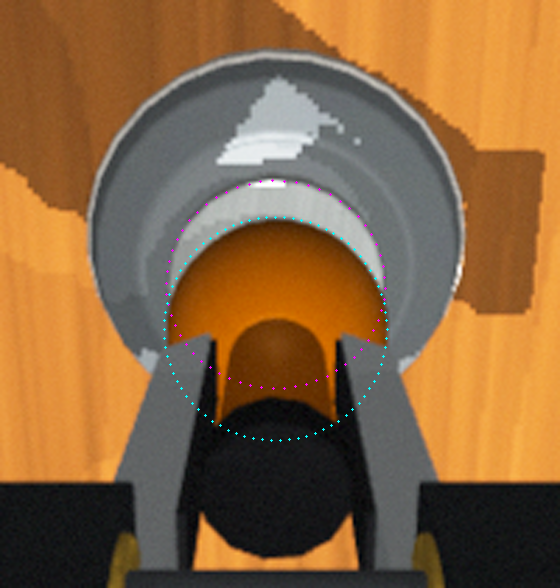

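View pics/side11.png

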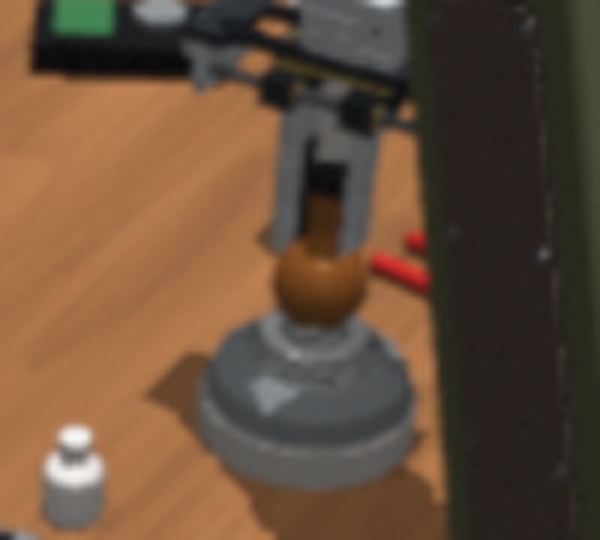

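View pics/scene11.png

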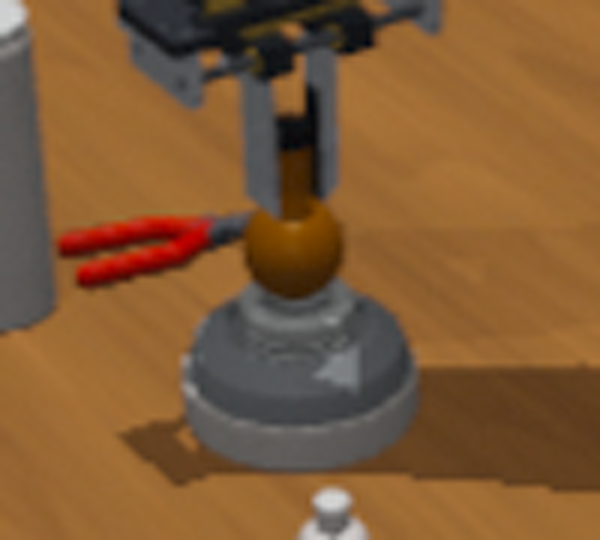

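The ring and ball overlays match the picture and the flask is centred. I'll lower it to seat and begin pressing.

{"fn": "arm_command", "kwargs": {
  "plan": [1, 0, 0, -0.015, 0, 1, 0, 0, -0.03, 0, 1, 0, 0, -0.038, 0, 1, 0, 0, -0.042, 0, 1, 0, 0, -0.042, 0],
  "newtons": 60
}}

```text
time_s: 20.35
ee_pos: [0.4808, -0.3104, 0.3216]
eef_rot: [3.141, 0.0, 1.571]
force: [-1.2, 1.1, 4.9]
grip_width: 0.0275
```

{"fn": "arm_command", "kwargs": {
  "plan": [1, 0, 0, -0.006, 0, 1, 0, 0, -0.012, 0, 1, 0, 0, -0.018, 0, 1, 0, 0, -0.024, 0, 1, 0, 0, -0.024, 0, 1, 0, 0, -0.024, 0]
}}

```text
time_s: 20.95
ee_pos: [0.4808, -0.3104, 0.3125]
eef_rot: [3.141, 0.001, 1.571]
force: [-2.1, 0.5, 8.4]
grip_width: 0.0276
```

{"fn": "arm_command", "kwargs": {
  "plan": [1, 0, 0, -0.006, 0, 1, 0, 0, -0.011, 0, 1, 0, 0, -0.011, 0, 1, 0, 0, -0.011, 0, 1, 0, 0, -0.011, 0]
}}

```text
time_s: 21.45
ee_pos: [0.4809, -0.3105, 0.3084]
eef_rot: [3.14, 0.001, 1.571]
force: [-2.8, 2.7, 9.8]
grip_width: 0.0278
```

Run:
```python
from h import *
for i in range(3):
    im=vision.camera("scene"); o=sensors.get_obs();print(o['ee_pos'],o['eef_rot'],o['force'],o['moment'],o['grip_width'])
cv2.imwrite("pics/scene12.png",cv2.resize(im[110:200,200:300],None,fx=6,fy=6,interpolation=cv2.INTER_CUBIC))
im=vision.camera("side");cv2.imwrite("pics/side12.png",cv2.resize(im[130:220,300:400],None,fx=6,fy=6,interpolation=cv2.INTER_CUBIC))
im=vision.camera("wrist");cv2.imwrite("pics/w12.png",cv2.resize(im[120:330,180:380],None,fx=2.8,fy=2.8,interpolation=cv2.INTER_CUBIC))
```

```text
[ 0.48086965 -0.31047115  0.30837683] [3.14049966e+00 8.75287997e-04 1.57079537e+00] [-2.31922091  2.49913518 11.5248181 ] [ 0.32475448  0.55997253 -0.03488898] 0.027652393667054274
[ 0.48086769 -0.31045105  0.30839383] [3.14047551e+00 8.64975933e-04 1.57080572e+00] [-2.66342539  2.21902265 10.94468321] [ 0.32778502  0.58739133 -0.08085273] 0.02749858349030643
[ 0.48087806 -0.31046418  0.30836055] [3.14051778e+00 8.62481590e-04 1.57080281e+00] [-2.35806424  1.84078484 11.01721107] [ 0.34634811  0.59860047 -0.01847368] 0.027036526568146525
```

View pics/side12.png

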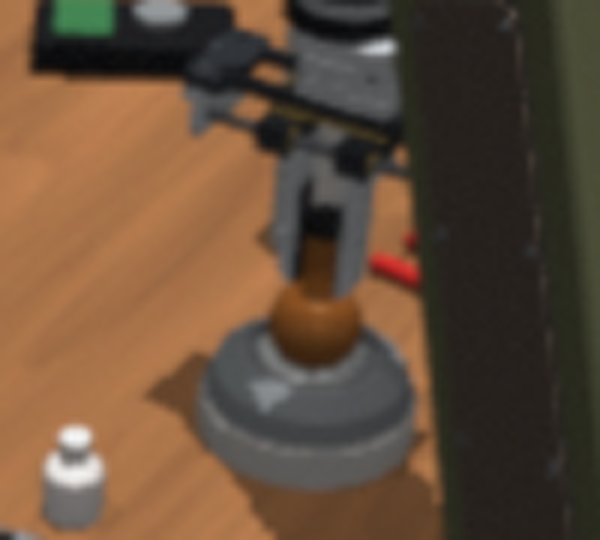

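View pics/scene12.png

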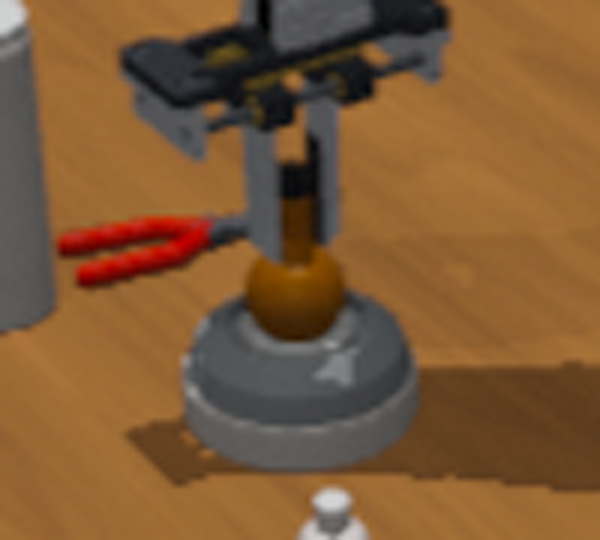

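View pics/w12.png

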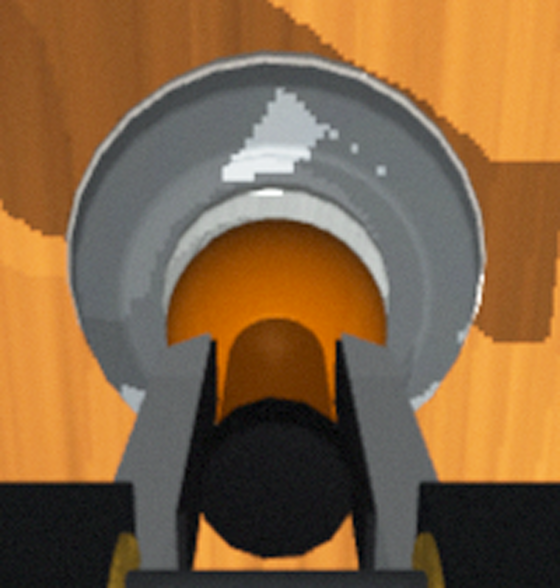

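{"fn": "arm_command", "kwargs": {
  "plan": [1, 0, 0, -0.002, 0, 1, 0, 0, -0.002, 0, 1, 0, 0, -0.002, 0]
}}

```text
time_s: 22.0
ee_pos: [0.4809, -0.3105, 0.3076]
eef_rot: [3.14, 0.001, 1.571]
force: [-2.2, 2.1, 10.7]
grip_width: 0.0277
```

Run:
```python
from h import *
for i in range(3):
    im=vision.camera("wrist"); o=sensors.get_obs();print(o['ee_pos'],o['force'],o['grip_width'])
print(job.hand_in())
```

```text
[ 0.4808759  -0.31046069  0.30763753] [-2.84075681  2.22407219 10.7079254 ] 0.027682293781961156
[ 0.48087721 -0.31046979  0.3076242 ] [-2.62523591  2.54425631 10.97331514] 0.027605221660064856
[ 0.48087051 -0.31047061  0.30762709] [-2.63248754  2.28594406 11.1751709 ] 0.027751953670873446
the job is handed in; nothing more can be done
None
```

I pressed the three keys in order, moved the flask from the cork ring into the sprung ring, and handed the job in at about 22 s with the arm still pressing the flask down. The hand-in gave no verdict.

- **Keys:** I pressed the round, long and square keys one at a time. Each reached its stop, with about 11–13 N on the tool.
- **Flask:** It hung upright after the lift and was centred over the ring, with my drawn ring and ball outlines matching the wrist picture.
- **Final press:** The tool moved down about 15.7 mm from the calculated seating height. The tool force was about 11 N up, or about 13 N on the ring once the flask's weight is added. That fits the ring being about level with the collar. The last close views showed the flask upright, no sign of slipping, and the fingers clear of the shaker.

**Where a check disagreed:** the fingers stopped at about 27.7 mm instead of the neck's 24 mm, so they most likely hold the 29 mm stopper. I reopened and gripped 5 mm lower, but the width stayed the same. The hold stayed firm through the lift and the press.

I saw nothing else moved in the pictures, but I did not measure the other objects at the end.

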